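Set a sine plate to twenty degrees on a gauge block stack

TASK

Set the sine plate on the assembly bench to 20 degrees. Stand the medium-height one of the three gauge block stacks upright on the dark grey pad of the sine plate's base, centred on it, then push the raised plate over and down until the roller at its free end rests on top of the stack, and leave it so.

Things in the scene. Friction and masses are not known exactly. Their poses are not given: they have to be found in the camera images.
- seat (a point): Centre of the flat dark grey pad (50 x 60 mm) on top of the sine plate's fixed base (200 x 100 x 20 mm), where the stack must stand, 20 mm above the bench. x runs along the base from the hinge to the plate's free end, y along the hinge axis, z up. The hinge axis is at x = -141 mm, z = +10 mm. At the start the raised plate's free end is over 65 mm short of this point in x.
- sine_plate (a joint): Angle of the hinged plate above level, rad: 0 = flat, 1.2 to 1.36 at the start, 1.45 at most, 0.35 (20 degrees) on the medium stack. Stiff hinge: the plate stays put above 0.95; pushed below 0.75 it sinks by its own weight, within 3 s, until its roller meets something. Roller: under the free end, 150 mm from the hinge axis, 20 mm thick. Pushing near the free end takes under 10 N.
- plate_end (a point): Middle of the upper face of the steel plate (80 mm wide, 12 mm thick), 140 mm along it from the hinge axis and 20 mm short of its free edge. x points to the free edge, y along the hinge, z out of the face (which is 15 mm above the line from hinge axis to roller centre). Raised, this face looks away from the pad: push here in an arc about the hinge, over towards the pad and down.
- stack_medium_center (a point): Centre (half-way up) of the medium-height gauge block stack: one rigid metal block, 36 x 36 mm square and 52 mm tall, 0.3 to 0.5 kg, with fine dark seams, standing on the bench; z up, x and y square to its sides. The two other stacks, of the same metal and section but 30 mm and 75 mm tall, are the wrong ones.

How it is judged (in metres and radians):
On the way:
1. the medium stack stands upright on the pad, within 20 mm of its centre, while the plate is still raised (horizontal distance between stack_medium_center and seat below 0.02 m and z of stack_medium_center in the frame of seat below 0.031 m and angle between stack_medium_center's own z axis and vertical below 0.17 rad and value of joint sine_plate above 0.8 rad), for 0.2 s.
At the end, for the whole second after the job is handed in: The medium stack stands upright (within 10 degrees) on the pad, its middle within 25 mm of the pad's centre, and the plate rests on it, still, at 17 to 23.5 degrees (0.30 to 0.41 rad) (value of joint sine_plate between 0.3 and 0.41 rad and velocity of joint sine_plate between -0.05 and 0.05 rad/s and horizontal distance between stack_medium_center and seat below 0.025 m and z of stack_medium_center in the frame of seat below 0.031 m and angle between stack_medium_center's own z axis and vertical below 0.17 rad); the robot touches nothing.
It also fails if it takes over 61 s, if anything falls off the work surface, if the arm or the gripper's body presses on something with over 40 N, if the wrist force passes 120 N, or if a joint passes its speed limit or range.

ROBOT

A 6-joint arm with a two-finger parallel gripper is mounted at the origin on the work surface. World frame = base frame: x ahead of the robot, y to its left, z up, the work surface at z = 0. Lengths are in mm, angles in rad, forces in N, time in s.
With the tool pointing down it reaches from about 300 to 775 mm from the base axis. Payload 14.6 kg.
Tool frame: the origin (TCP) lies at the very end of the fingers, on their centre line; the grasp point (between the pads) lies 19 mm behind it; z points along the fingers, y is the line along which they close (so a half turn about z gives the same grasp; the last joint's range is limited). The gripper opens to 94 mm and grips with 3 to 60 N. Pads are 16 mm wide; open, the fingers measure 119 mm over their backs; the gripper's body (75 mm by 177 mm) begins 78 mm behind the grasp point.
Start: joints at [1.245, 0.3, 1.521, -0, 1.321, -0.067], TCP at [140.754, 531.674, 205.446] pointing down, gripper open.
Joint ranges: [-3.03, 3.03], [-0.79, 2.21], [0.23, 2.52], [-1.04, 4.18], [0, 3.07], [-2.55, 2.55]. Speed limits (rad/s): [2.22, 2.22, 2.57, 3.14, 3.14, 3.14].

INTERFACE

Orientations are given as [roll, pitch, yaw] about the fixed x, y, z axes, in that order (R = Rz(yaw) Ry(pitch) Rx(roll)).
In Python, from cell import manip, optics gives the robot as it stands.
- The arm moves only by the shell command python3 -m crank 'ROWS' [FORCE]. ROWS is JSON, a list of rows, each a list of 7 numbers: the opening in per cent of the stroke, from 0 (shut) to 100 (fully open), then the shift along the tool's x, y, z in mm, then the turn, a rotation vector about the tool's x, y, z in rad. A call has 1 to 10 rows; each row is the pose to reach, as a shift and turn from the pose commanded when the call began, along the tool's axes at that moment; what a row does not reach only later rows make up. A row lasts 1/10 s, in which the tool goes at most 50 mm and 8.59 degrees, less where a joint would pass 70% of its speed; a pose out of reach is approached as far as the arm can. A call with a gripper value outside its range is refused whole. The fingers move at their own pace and stop on an object; FORCE is the grip in N (left out, the last holds). Time passes only in rows, so rows that repeat a pose let the fingers close. It gives the time, the measured TCP pose, the force, the opening and the grip force at its end, in the units of the state.
- manip.read_state(): the state, without advancing time (a new reading comes with each control period).
- optics.camera(name): name is "side" or "top"; returns (picture, depth): 384x512x3 uint8, red, green, blue; 384x512 float32, mm along the optical axis (not along the pixel's ray), 0 where there is no reading.
- optics.calibration(name): a dict with "camera_matrix" (3x3 intrinsics, pixels), "R" (3x3) and "t" (3): a world point X has camera coordinates R X + t. Camera axes: x right, y down, z forward; pixel columns grow to the right and rows downward; lengths in mm; the calibration is good to about 2 mm. A picture is of the moment at which its call begins. calibration takes no time and is no camera call.
- manip.sign_off(): hands the job in; it is judged then, once.
The state is a dict: "clock": time; "joints": joint angles; "qd": joint speeds; "effort": joint torques, N m; "eef_pos": TCP position; "eef_rot": TCP orientation; "wrist_force": force on the tool from outside, world axes, zero at the start; "moment": the same for the moment, N m; "finger_gap": finger opening in mm; "finger_force": force on a finger pad.
Only numpy, scipy, OpenCV 4.12 (cv2) and the standard library are available. Lean on these libraries where they do the work, as an engineer would, in place of code of your own. Each camera call takes 0.05 s, during which the arm holds its last target. There are 200 camera calls.

## Working session

There is one attempt and no reset: what is moved stays moved. The work goes in short steps, Python scripts to look and compute and a shell command to move; the robot and the scene stay as the last step left them, time stands still between calls to the robot, and variables do not carry over. Pictures are saved under pics/ and viewed, at most 10 in all, crops included, and the job is handed in when it is done.

```bash
mkdir -p pics; python3 - <<'E'
from cell import manip, optics
import cv2,numpy as np
s=manip.read_state(); print({k:np.round(v,3).tolist() for k,v in s.items()})
for n in("top","side"):
    p,d=optics.camera(n); cv2.imwrite(f"pics/{n}1.png",p[:,:,::-1]); np.save(f"pics/{n}1.npy",d)
    c=optics.calibration(n); print(n,np.round(c["camera_matrix"],1).tolist(),np.round(c["R"],3).tolist(),np.round(c["t"],1).tolist())
E
```

```text
{'clock': 0.0, 'joints': [1.245, 0.3, 1.522, -0.0, 1.321, -0.067], 'qd': [0.001, -0.001, 0.002, -0.001, 0.0, 0.001], 'effort': [-0.001, -53.181, -35.273, 0.071, 0.024, -0.0], 'eef_pos': [140.681, 531.433, 204.879], 'eef_rot': [-3.14, -0.0, 2.883], 'wrist_force': [0.128, 0.283, -1.043], 'moment': [-0.001, -0.002, 0.037], 'finger_force': 0.0, 'finger_gap': 93.857}
top [[393.5, 0.0, 247.9], [0.0, 393.5, 195.5], [0.0, 0.0, 1.0]] [[0.031, -0.999, 0.005], [-0.998, -0.031, -0.047], [0.048, -0.004, -0.999]] [-7.2, 571.8, 949.7]
side [[489.0, 0.0, 252.0], [0.0, 489.0, 179.4], [0.0, 0.0, 1.0]] [[-0.997, -0.071, 0.012], [-0.063, 0.779, -0.624], [0.035, -0.623, -0.781]] [555.9, 71.4, 1074.5]
```

View pics/top1.png

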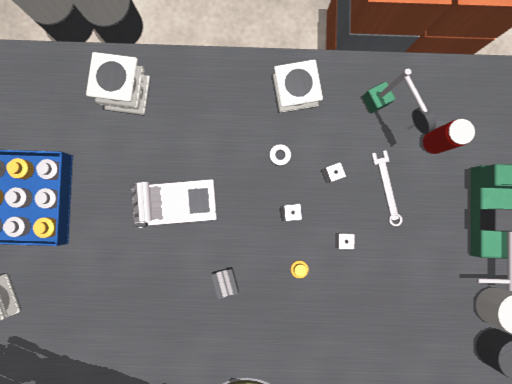

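View pics/side1.png

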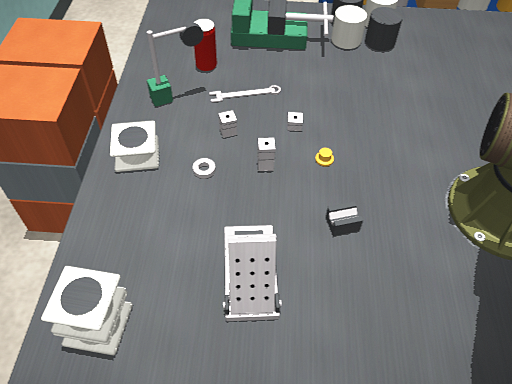

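The top view shows the sine plate with its hinge at about (140,203) and its pad at (199,201). The three stacks are at (335,172), (292,212) and (346,241). Next I get their heights and poses from the depth.

```bash
cat > h.py <<'E'
import numpy as np,cv2
from cell import optics
def cloud(n,d):
    c=optics.calibration(n);K=c["camera_matrix"];v,u=np.mgrid[:384,:512]
    P=np.stack([(u-K[0][2])/K[0][0]*d,(v-K[1][2])/K[1][1]*d,d],-1)
    return (P-np.array(c["t"]))@np.array(c["R"])
def rect(W,m):
    pts=W[m][:,:2].astype(np.float32); return cv2.minAreaRect(pts)
E
python3 - <<'E'
from h import *
d=np.load("pics/top1.npy");W=cloud("top",d);im=cv2.imread("pics/top1.png")
for u,v in((335,172),(292,212),(346,241)):
    w=np.zeros(d.shape,bool);w[v-18:v+19,u-18:u+19]=1
    w&=d>0
    z=W[...,2]; top=np.percentile(z[w&(z>15)],80); m=w&(abs(z-top)<5)
    print("stack",(u,v),"h",top,rect(W,m),m.sum(),"bench",np.median(z[w&(z<12)]))
hsv=cv2.cvtColor(im,cv2.COLOR_BGR2GRAY)
b=np.zeros(d.shape,bool);b[175:230,150:222]=1
z=W[...,2];m=b&(abs(z-20)<6)&(d>0); print("base",rect(W,m),np.median(z[m]))
p=np.zeros(d.shape,bool);p[185:217,182:214]=1
m=p&(hsv<110)&(abs(z-20)<6);print("pad",rect(W,m),m.sum(),W[m].mean(0),W[201,199])
q=np.zeros(d.shape,bool);q[175:232,125:165]=1
m=q&(z>130);print("plate top",rect(W,m),z[m].max(),W[m].mean(0))
print("profile row 203",[(u,np.round(W[203,u]).tolist()) for u in range(128,222,5)])
E
```

```text
stack (335, 172) h 52.35321747162587 ((632.9207153320312, -192.65911865234375), (35.713008880615234, 36.43517303466797), 22.32650375366211) 233 bench -0.7806476423082014
stack (292, 212) h 75.21874671097747 ((534.17529296875, -91.10102844238281), (35.5889778137207, 35.81977081298828), 7.516641616821289) 250 bench -0.7078264719780789
stack (346, 241) h 30.430036395532312 ((469.17822265625, -226.7655029296875), (33.840721130371094, 37.11446762084961), 1.752287745475769) 232 bench -0.7451329508410072
base ((551.2388305664062, 172.12225341796875), (101.3216552734375, 159.4179229736328), 6.435559272766113) 19.488940235429816
pad ((0.0, 0.0), (0.0, 0.0), 0.0) 0 [nan nan nan] [554.31106969 129.15811847  19.6386796 ]
plate top ((553.86181640625, 135.29881286621094), (79.5982437133789, 235.1474151611328), 5.701163291931152) 975.7554421489779 [544.56623018 220.36289784 194.00818977]
profile row 203 [(128, [544.0, 307.0, 1.0]), (133, [544.0, 277.0, 61.0]), (138, [542.0, 231.0, 186.0]), (143, [542.0, 223.0, 180.0]), (148, [542.0, 213.0, 178.0]), (153, [546.0, 241.0, 20.0]), (158, [546.0, 229.0, 17.0]), (163, [547.0, 216.0, 19.0]), (168, [547.0, 204.0, 22.0]), (173, [547.0, 192.0, 19.0]), (178, [548.0, 180.0, 19.0]), (183, [548.0, 168.0, 19.0]), (188, [549.0, 155.0, 23.0]), (193, [549.0, 144.0, 19.0]), (198, [549.0, 131.0, 21.0]), (203, [550.0, 119.0, 21.0]), (208, [550.0, 107.0, 18.0]), (213, [551.0, 95.0, 19.0]), (218, [552.0, 85.0, -3.0])]<stdin>:12: RuntimeWarning: Mean of empty slice.
  ret = um.true_divide(
```

```bash
python3 - <<'E'
import cv2
t=cv2.imread("pics/top1.png")[160:250,115:365];cv2.imwrite("pics/c1.png",cv2.resize(t,None,fx=3.2,fy=3.2,interpolation=2))
E
```

```text
(no output)
```

View pics/c1.png

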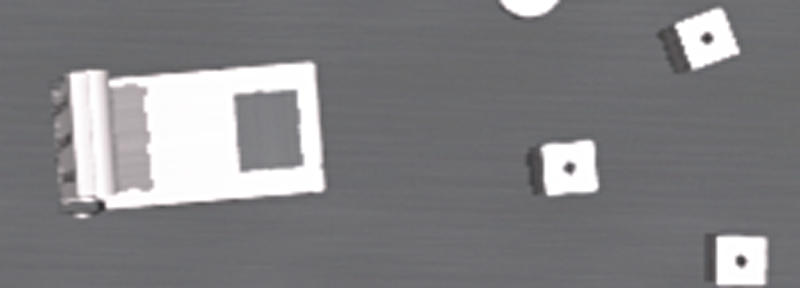

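The 52 mm stack, at (335,172), is the medium one: it stands at about (633,-193) with a yaw of 22.3°. Next I fit the pad, the base axis and the plate.

```bash
python3 - <<'E'
from h import *
d=np.load("pics/top1.npy");W=cloud("top",d);g=cv2.imread("pics/top1.png",0);z=W[...,2]
p=np.zeros(d.shape,bool);p[183:220,183:215]=1
m=p&(g<150)&(abs(z-20)<6);print("pad",rect(W,m),m.sum(),W[m].mean(0))
q=np.zeros(d.shape,bool);q[175:232,128:165]=1
a=np.deg2rad(6.4);ex=np.array([np.sin(a),-np.cos(a)]);c=np.array(rect(W,m)[0])
s=(W[...,:2]-c)@ex; l=(W[...,:2]-c)@np.array([np.cos(a),np.sin(a)])
for lo in range(30,215,15):
    k=q&(z>lo)&(z<lo+15)
    if k.sum():print(lo,k.sum(),"s",s[k].min().round(),s[k].max().round(),"l",l[k].min().round(),l[k].max().round())
ds=np.load("pics/side1.npy");V=cloud("side",ds)
gs=cv2.imread("pics/side1.png",0)
sv=(V[...,:2]-c)@ex;lv=(V[...,:2]-c)@np.array([np.cos(a),np.sin(a)])
k=(abs(lv)<35)&(sv>-200)&(sv<60)
for lo in range(30,215,15):
    j=k&(V[...,2]>lo)&(V[...,2]<lo+15)
    if j.sum()>3:print("side",lo,j.sum(),np.percentile(sv[j],[5,50,95]).round())
j=(abs(lv)<70)&(sv>-260)&(sv<80)&(abs(V[...,2]-20)<6);print("side base",rect(V,j),np.median(V[...,2][j]))
E
```

```text
pad ((555.8953857421875, 130.9878692626953), (56.739280700683594, 46.455894470214844), 6.420313835144043) 444 [555.85605893 130.75515216  19.83404321]
30 72 s -157.0 -126.0 l -53.0 48.0
45 20 s -154.0 -140.0 l -48.0 47.0
60 16 s -147.0 -142.0 l -28.0 37.0
75 14 s -141.0 -136.0 l -40.0 30.0
90 22 s -136.0 -131.0 l -31.0 39.0
105 13 s -131.0 -126.0 l -38.0 29.0
120 22 s -126.0 -121.0 l -32.0 37.0
135 18 s -120.0 -115.0 l -39.0 29.0
150 25 s -116.0 -110.0 l -39.0 39.0
165 208 s -110.0 -81.0 l -40.0 39.0
180 308 s -104.0 -82.0 l -40.0 39.0
side 30 238 [-156. -153. -150.]
side 45 237 [-151. -148. -145.]
side 60 261 [-146. -143. -140.]
side 75 254 [-140. -137. -135.]
side 90 275 [-135. -132. -129.]
side 105 272 [-130. -127. -124.]
side 120 288 [-125. -122. -118.]
side 135 291 [-120. -116. -113.]
side 150 293 [-114. -111. -108.]
side 165 359 [-109. -105.  -85.]
side 180 379 [-103.  -97.  -87.]
side base ((547.117919921875, 190.92213439941406), (100.07294464111328, 201.90493774414062), 6.305686950683594) 19.800200424864602
```

```bash
python3 -m crank '[[100,0,0,-10,0,0,0.1],[100,-15,-45,-15,0,0,0.2]]'
```

```text
clock: 0.3
eef_pos: [143.6, 486.0, 219.3]
eef_rot: [-3.14, -0.0, 2.68]
wrist_force: [1.0, -0.8, 0.7]
finger_gap: 93.8
finger_force: 0.0
```

Both cameras agree. The pad centre is at (556,131) with the lateral axis at 6.4°, and the plate is at about 1.23 rad. Now I move above the stack.

```bash
python3 -m crank '[[100,-44,-23,3,0,0,0.05],[100,-88,-47,6,0,0,0.1],[100,-132,-70,9,0,0,0.15],[100,-176,-94,12,0,0,0.2],[100,-220,-117,15,0,0,0.25],[100,-264,-140,18,0,0,0.3],[100,-308,-163,21,0,0,0.35],[100,-352,-187,24,0,0,0.4],[100,-396,-210,27,0,0,0.45],[100,-440,-233,30,0,0,0.5]]'
```

```text
clock: 1.3
eef_pos: [435.8, 78.5, 190.3]
eef_rot: [3.141, 0.0, 2.18]
wrist_force: [0.6, 0.7, 0.0]
finger_gap: 94.2
finger_force: 0.0
```

```bash
python3 -m crank '[[100,-45,1,5,0,0,0.03],[100,-90,2,10,0,0,0.06],[100,-135,3,15,0,0,0.09],[100,-180,3,20,0,0,0.12],[100,-225,4,25,0,0,0.15],[100,-270,5,30,0,0,0.18],[100,-310,6,35,0,0,0.21],[100,-335,6,40,0,0,0.22],[100,-335,6,40,0,0,0.22]]'; python3 - <<'E'
from h import *
d=optics.camera("top")[1];W=cloud("top",d);z=W[...,2]
E
python3 -c "
from cell import manip;s=manip.read_state();print(s['eef_pos'],s['eef_rot'],s['clock'])"
```

```text
clock: 2.2
eef_pos: [632.6, -192.5, 148.3]
eef_rot: [-3.14, -0.001, 1.96]
wrist_force: [0.3, 0.4, 0.1]
finger_gap: 94.2
finger_force: 0.0
[ 632.18070852 -191.02885768  148.94093244] [-3.14004670e+00 -1.40801531e-03  1.96141374e+00] 2.25
```

```bash
python3 -m crank '[[100,0,0,40,0,0,0],[100,0,0,80,0,0,0],[100,0,0,110,0,0,0],[100,0,0,125,0,0,0],[100,0,0,134,0,0,0],[100,0,0,134,0,0,0],[20,0,0,134,0,0,0],[20,0,0,134,0,0,0],[20,0,0,134,0,0,0],[20,0,0,134,0,0,0]]' 25; python3 -m crank '[[20,0,0,0,0,0,0],[20,0,0,0,0,0,0],[20,0,0,0,0,0,0],[20,0,0,0,0,0,0]]'
```

```text
clock: 3.25
eef_pos: [632.7, -190.3, 17.1]
eef_rot: [3.141, 0.001, 1.963]
wrist_force: [0.1, 0.5, -0.6]
finger_gap: 65.5
finger_force: 0.0
clock: 3.65
eef_pos: [632.3, -190.3, 16.5]
eef_rot: [-3.141, -0.0, 1.963]
wrist_force: [-2.4, -0.3, 1.5]
finger_gap: 35.6
finger_force: 25.0
```

```bash
python3 -m crank '[[20,0,0,-15,0,0,0],[20,0,0,-45,0,0,0],[20,0,0,-80,0,0,0],[20,0,0,-105,0,0,0],[20,0,0,-110,0,0,0],[20,0,0,-110,0,0,0]]'
```

```text
clock: 4.25
eef_pos: [632.5, -190.2, 126.9]
eef_rot: [3.141, 0.001, 1.963]
wrist_force: [-0.9, -0.0, -4.4]
finger_gap: 35.8
finger_force: 25.0
```

```bash
python3 -m crank '[[20,20,3,0,0,0,0.02],[20,60,10,0,0,0,0.05],[20,100,16,0,0,0,0.09],[20,145,23,0,0,0,0.13],[20,190,30,0,0,0,0.17],[20,235,38,0,0,0,0.2],[20,280,45,0,0,0,0.24],[20,315,51,0,0,0,0.27],[20,328,53,0,0,0,0.28],[20,328,53,0,0,0,0.28]]'; python3 -m crank '[[20,0,0,20,0,0,0],[20,0,0,45,0,0,0],[20,0,0,60,0,0,0],[20,0,0,60,0,0,0],[20,0,0,60,0,0,0]]'
```

```text
clock: 5.25
eef_pos: [554.8, 134.9, 124.7]
eef_rot: [-3.139, -0.0, 1.685]
wrist_force: [0.4, -1.1, -3.5]
finger_gap: 35.8
finger_force: 25.0
clock: 5.75
eef_pos: [556.3, 132.8, 66.6]
eef_rot: [-3.141, 0.0, 1.682]
wrist_force: [1.2, 0.5, -4.0]
finger_gap: 35.9
finger_force: 25.0
```

```bash
python3 - <<'E'
from h import *
from cell import manip
p,d=optics.camera("side");cv2.imwrite("pics/side2.png",cv2.resize(p[180:360,150:350,::-1],None,fx=3,fy=3))
s=manip.read_state();print(s['eef_pos'],s['eef_rot'],s['wrist_force'])
E
```

```text
[556.62150227 132.98003983  67.24684113] [ 3.14060391e+00 -9.01550289e-06  1.68259131e+00] [ 1.04658744 -0.58605534 -3.30338379]
```

View pics/side2.png

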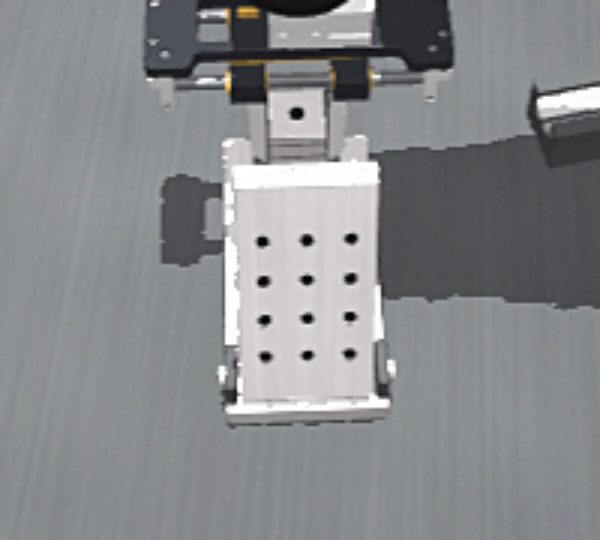

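The stack is held upright between the fingers at crop pixel (295,115), above the pad and clear of the plate. I lower it.

```bash
python3 -m crank '[[20,0,0,12,0,0,0],[20,0,0,22,0,0,0],[20,0,0,27,0,0,0],[20,0,0,29,0,0,0],[20,0,0,30,0,0,0],[20,0,0,30,0,0,0],[20,0,0,30,0,0,0]]'
```

```text
clock: 6.5
eef_pos: [556.3, 133.2, 36.7]
eef_rot: [3.141, -0.0, 1.683]
wrist_force: [0.3, 0.1, -3.6]
finger_gap: 36.0
finger_force: 25.0
```

```bash
python3 -m crank '[[20,0,0,1,0,0,0],[20,0,0,1,0,0,0],[20,0,0,1,0,0,0]]'
```

```text
clock: 6.8
eef_pos: [556.4, 133.3, 36.4]
eef_rot: [3.141, -0.0, 1.683]
wrist_force: [-4.3, -1.5, 4.9]
finger_gap: 35.9
finger_force: 25.0
```

Contact: the vertical force has reversed. I release and rise.

```bash
python3 -m crank '[[90,0,0,0,0,0,0],[90,0,0,0,0,0,0],[90,0,0,0,0,0,0],[90,0,0,0,0,0,0],[90,0,0,0,0,0,0],[90,0,0,-20,0,0,0],[90,0,0,-60,0,0,0],[90,0,0,-105,0,0,0],[90,0,0,-150,0,0,0],[90,0,0,-195,0,0,0]]'; python3 -m crank '[[0,0,0,-15,0,0,0],[0,0,0,-15,0,0,0]]' 40; python3 - <<'E'
from h import *
p,d=optics.camera("top");W=cloud("top",d);z=W[...,2]
cv2.imwrite("pics/top2.png",p[:,:,::-1])
p,d=optics.camera("side");V=cloud("side",d);cv2.imwrite("pics/side3.png",cv2.resize(p[150:360,130:390,::-1],None,fx=2.5,fy=2.5))
m=(abs(V[...,2]-72)<5)&(abs(V[...,0]-556)<40)&(abs(V[...,1]-131)<40)
print(m.sum(),rect(V,m),np.median(V[...,2][m]))
E
```

```text
clock: 7.8
eef_pos: [555.8, 133.1, 232.4]
eef_rot: [3.142, -0.0, 1.683]
wrist_force: [-0.3, 0.3, 0.1]
finger_gap: 84.2
finger_force: 0.0
clock: 8.0
eef_pos: [556.8, 133.3, 248.0]
eef_rot: [3.137, -0.0, 1.683]
wrist_force: [0.1, -0.6, 0.3]
finger_gap: 71.9
finger_force: 0.0
284 ((555.1837158203125, 128.41175842285156), (35.680519104003906, 37.648746490478516), 6.544428825378418) 72.09222802255537
```

View pics/side3.png

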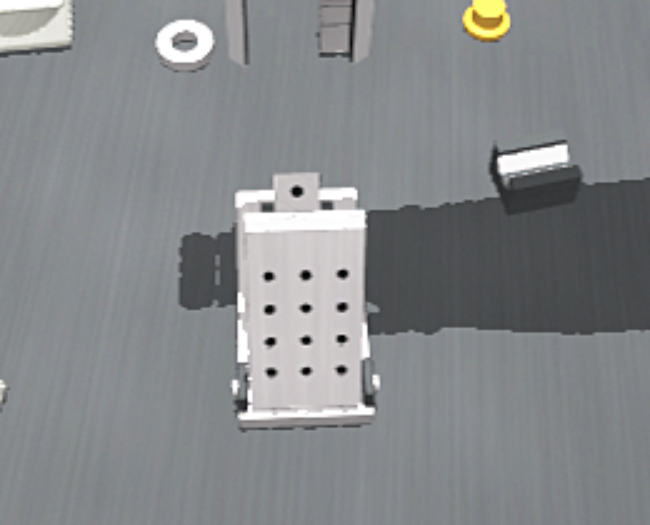

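The stack stands on the pad at (555,128), with its top at z = 72, about 3 mm from the centre. Now I go behind the plate with the fingers closed.

```bash
python3 -m crank '[[0,20,0,0,0,0,0],[0,60,0,0,0,0,0],[0,105,0,0,0,0,0],[0,140,0,0,0,0,0],[0,150,0,0,0,0,0],[0,150,0,0,0,0,0],[0,150,0,25,0,0,0],[0,150,0,60,0,0,0],[0,150,0,84,0,0,0],[0,150,0,84,0,0,0]]' 40;python3 -m crank '[[0,0,0,0,0,0,0]]'; python3 - <<'E'
from h import *
p,d=optics.camera("side");cv2.imwrite("pics/side4.png",cv2.resize(p[150:360,130:390,::-1],None,fx=2.5,fy=2.5))
E
```

```text
clock: 9.1
eef_pos: [538.2, 280.0, 157.6]
eef_rot: [-3.135, 0.002, 1.681]
wrist_force: [0.6, -0.2, 0.1]
finger_gap: 0.6
finger_force: 0.0
clock: 9.2
eef_pos: [539.7, 281.2, 161.9]
eef_rot: [-3.141, 0.0, 1.682]
wrist_force: [1.3, 0.5, 1.2]
finger_gap: 0.7
finger_force: 0.0
```

View pics/side4.png

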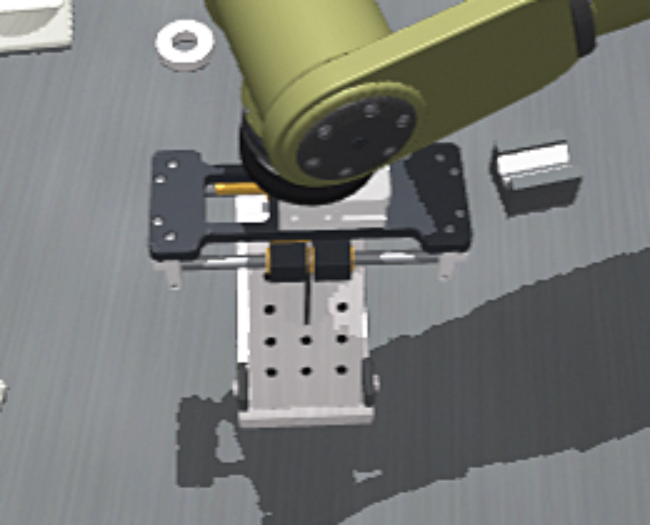

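The closed fingertips, at crop pixel (305,320), are centred behind the plate. I push along the arc.

```bash
python3 -m crank '[[0,-15,0,0,0,0,0],[0,-28,0,0,0,0,0],[0,-36,0,0,0,0,0],[0,-44,0,0,0,0,0],[0,-52,0,1,0,0,0],[0,-58,0,3,0,0,0],[0,-64,0,5,0,0,0],[0,-64,0,5,0,0,0]]'
```

```text
clock: 10.05
eef_pos: [546.5, 217.8, 156.0]
eef_rot: [-3.141, 0.001, 1.682]
wrist_force: [-0.4, -0.8, 0.0]
finger_gap: 0.7
finger_force: 0.0
```

```bash
python3 -m crank '[[0,-6,0,3,0,0,0],[0,-12,0,6,0,0,0],[0,-18,0,10,0,0,0]]'; python3 -m crank '[[0,-6,0,5,0,0,0],[0,-12,0,10,0,0,0],[0,-18,0,16,0,0,0],[0,-24,0,22,0,0,0],[0,-28,0,26,0,0,0]]'; python3 - <<'E'
from h import *
p,d=optics.camera("side");cv2.imwrite("pics/side5.png",cv2.resize(p[150:360,130:390,::-1],None,fx=2.5,fy=2.5))
E
```

```text
clock: 10.35
eef_pos: [548.5, 200.4, 146.2]
eef_rot: [3.141, -0.0, 1.683]
wrist_force: [0.1, 1.8, 0.5]
finger_gap: 0.7
finger_force: 0.7
clock: 10.85
eef_pos: [551.5, 172.2, 119.6]
eef_rot: [-3.141, 0.0, 1.683]
wrist_force: [0.2, 0.2, -0.2]
finger_gap: 0.3
finger_force: 0.0
```

View pics/side5.png

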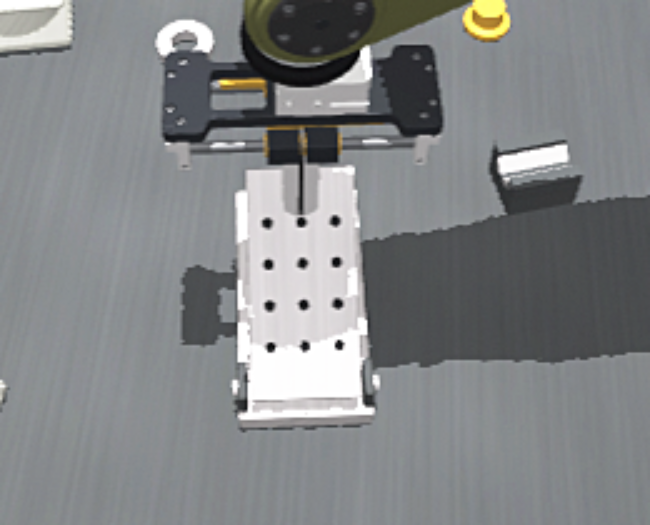

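The plate has gone over and is sinking. I retreat upwards, wait, then measure.

```bash
python3 -m crank '[[0,0,0,-20,0,0,0],[0,0,0,-60,0,0,0],[0,0,0,-105,0,0,0],[0,0,0,-150,0,0,0],[0,0,0,-150,0,0,0],[0,0,0,-150,0,0,0],[0,0,0,-150,0,0,0],[0,0,0,-150,0,0,0],[0,0,0,-150,0,0,0],[0,0,0,-150,0,0,0]]'; for i in 1 2 3;do python3 -m crank '[[0,0,0,0,0,0,0],[0,0,0,0,0,0,0],[0,0,0,0,0,0,0],[0,0,0,0,0,0,0],[0,0,0,0,0,0,0],[0,0,0,0,0,0,0],[0,0,0,0,0,0,0],[0,0,0,0,0,0,0],[0,0,0,0,0,0,0],[0,0,0,0,0,0,0]]'|head -1;done; python3 - <<'E'
from h import *
a=np.deg2rad(6.4);c=np.array([556,131])
for i in (0,1):
    p,d=optics.camera("side");V=cloud("side",d);z=V[...,2]
    s=(V[...,:2]-c)@[np.sin(a),-np.cos(a)];l=(V[...,:2]-c)@[np.cos(a),np.sin(a)]
    m=(abs(l)<35)&(s>-120)&(s<-20)&(z>35)&(z<150)
    k=np.polyfit(s[m],z[m],1);print(m.sum(),"theta",np.arctan(k[0]),"z at s=0",k[1],"std",np.std(z[m]-np.polyval(k,s[m])))
cv2.imwrite("pics/side6.png",cv2.resize(p[150:360,130:390,::-1],None,fx=2.5,fy=2.5))
E
```

```text
clock: 11.9
eef_pos: [551.5, 172.9, 269.9]
eef_rot: [-3.141, 0.0, 1.683]
wrist_force: [-0.1, 0.1, -0.3]
finger_gap: 0.5
finger_force: 0.0
clock: 12.9
clock: 13.9
clock: 14.9
2148 theta 0.3549321715627804 z at s=0 97.7969172916098 std 1.6966987616393063
2139 theta 0.35155346170059887 z at s=0 97.57760967292259 std 1.7119915435199933
```

View pics/side6.png

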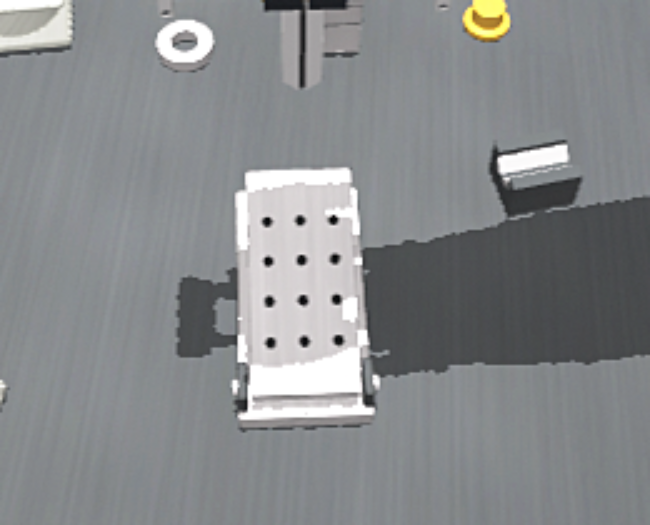

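The plate rests at 0.35 rad and the fingers are clear of everything, so I hand the job in.

```bash
python3 -c "
from cell import manip;print(manip.sign_off())"
```

```text
the job is handed in; nothing more can be done
None
```

The job is handed in at about 15 s: the medium stack was placed upright about 3 mm from the pad's centre, the plate then measured 0.35 rad (20°) resting on it, and the arm is clear; the hand-in reported no verdict.

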